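Unclamp the amplifier module and hold it up level

TASK

Free the amplifier module from the board holder: slide the holder's clamping jaw right back to its end stop, then grip the module and lift it straight up off the locating pins, keeping it level. Hold it level and still about 10 cm above its rests, over the holder, so that I can look at the solder side; finish while still holding it there, with the jaw left back, and do not disturb the other things on the desk.

Things in the scene. Friction and masses are not known exactly. Their poses are not given: they have to be found in the camera images.
- holder: Board holder, fixed to the desk: aluminium base plate 150 mm (its x) by 198 mm (its y, from -58 to +140 mm), 10 mm thick. Origin on the desk surface straight below the middle of the seated module; z up, +y along the jaw's track towards the end stop, a bar at y = 126 to 138 mm, up to z = 28 mm.
- nest (a point): Middle of the seat, in the plane of the rests' tops, 22 mm above the desk over the holder's origin. Four steel rests 11 mm across at x = +-57, y = +-37 mm carry the board's underside; the two at y = -37 mm have pins 3 mm across that pass up through 6 mm corner holes of the board and stand 3 mm above it.
- jaw (a joint): Sliding clamp jaw of the holder: m moved along the holder's +y; 0 = closed on the board, 0.045 = right back against the end stop. Starts within 4 mm of closed. Drags with about 2.5 N and stays where it is left.
- jaw_lip (a point): Middle of the free edge of the jaw's lip, z = 25 to 31 mm. Dark steel jaw block 70 mm (x) by 34 mm (y), top at z = 33 mm, on two chrome guide rods; its lip, 60 mm wide, reaches 8 mm over the module's +y board edge when closed, 1 mm above it, so the board cannot come straight up until the jaw is slid back.
- jaw_knob (a point): Pull knob by which the jaw is slid: upright round knurled aluminium knob 19 mm across (14 mm at its foot), 34 mm tall, z = 33 to 67 mm. This point is on its axis at z = 55 mm. It moves with the jaw: at x = 0, y = 64 mm in the holder's frame when closed, 109 mm when right back. When closed the heatsink's face is 46 mm from the knob's axis.
- module_center (a point): Amplifier module, loose, 0.17 to 0.3 kg: circuit board with a finned aluminium heatsink in its middle, by which it is lifted, 76 mm (x) by 36 mm (y) by 46 mm tall. This point is the heatsink's centre, half-way up, 25 mm above the board's underside, z = 47 mm when seated. Axes parallel to the holder's when seated. Centre of mass within 3 mm of its vertical centre line, below this point.
- board_center (a point): Middle of the top face of the module's green circuit board, 130 mm (x) by 90 mm (y) by 2 mm, under the heatsink; z = 24 mm seated. Beside the middle of the heatsink's long faces the board is free to its edge. Transistors stand 5 mm proud of these faces at x = +-26 to +-36 mm, 25 mm tall; capacitors to 30 mm tall and a terminal block are at the two ends, beyond x = +-38 mm.
- tube_a: Squat glass output tube with black base, 39 mm across, 86 mm tall, standing near the holder; bystander. Origin at the middle of its underside.
- tube_b: The same kind of tube, standing farther off to the side; bystander. Origin at the middle of its underside.
- socket: Black bakelite valve socket with steel flange, 46 mm across, 19 mm tall; bystander. Origin at the middle of its underside.
- chrome_knob: Chrome volume knob, 41 mm across, 20 mm tall; bystander. Origin at the middle of its underside.
- spare_sink: Spare finned aluminium heatsink lying alone on the desk, 56 by 30 by 30 mm, no board under it; bystander, not the module. Origin at the middle of its underside.
- solder_reel: Reel of solder, 52 mm across, 42 mm tall, upright; bystander. Origin at the middle of its underside.
- screwdriver: Screwdriver, 170 mm long, lying on the desk; bystander. Its x axis points to the tip.
Not all that is in view belongs to the job. Leave any orange or red look-alike of the holder alone.

How it is judged (in metres and radians):
On the way, in this order (a step that is already met when the one before it is completed fails the run):
1. the jaw is slid right back to its end stop while the module still sits on its rests (value of joint jaw above 0.04 m and z of module_center in the frame of holder below 0.053 m), for 0.2 s.
2. the module is lifted straight up and level, clear of rests and pins, in the fingers, with the jaw back (value of joint jaw above 0.04 m and z of module_center in the frame of holder above 0.077 m and horizontal distance between module_center and holder below 0.05 m and angle between module_center's own z axis and vertical below 0.15 rad and contact force between the fingers and module above 1 N), for 0.2 s.
At the end, for the whole second after the job is handed in: The module is held in the fingers, touching nothing of the holder, lifted 60 to 160 mm from its seat, its centre within 50 mm of straight above it, level within 0.10 rad (6 degrees), still (under 30 mm/s and 0.2 rad/s), with the jaw back within 5 mm of its end stop (value of joint jaw above 0.04 m and z of module_center in the frame of holder between 0.107 and 0.207 m and horizontal distance between module_center and holder below 0.05 m and angle between module_center's own z axis and vertical below 0.1 rad and contact force between the fingers and module above 1 N and contact force between module and holder below 0.1 N and linear speed of module below 0.03 m/s and angular speed of module below 0.2 rad/s); the arm keeps its last pose, push and grip.
It fails at once if the module is pulled up while the jaw's lip is still over it (z of module_center in the frame of holder above 0.055 m and value of joint jaw below 0.012 m).
It fails at once if the module is tipped more than 0.3 rad (17 degrees) (angle between module_center's own z axis and vertical above 0.3 rad).
It fails at once if a tube, the socket, the chrome knob, the spare heatsink, the solder reel or the screwdriver is moved more than 30 mm or knocked over (distance of any of tube_a, tube_b, socket, chrome_knob, spare_sink, solder_reel, screwdriver from where it was at the start of the episode above 0.03 m or angle between any of tube_a, tube_b's own z axis and vertical above 0.5 rad).
It also fails if it takes over 48 s, if anything falls off the work surface, if the arm or the gripper's body presses on something with over 40 N, if the wrist force passes 120 N, or if a joint passes its speed limit or range.

ROBOT

A 6-joint arm with a two-finger parallel gripper is mounted at the origin on the work surface. World frame = base frame: x ahead of the robot, y to its left, z up, the work surface at z = 0. Lengths are in m, angles in degrees, forces in N, time in s.
With the tool pointing down it reaches from about 0.35 to 0.925 m from the base axis. Payload 6.4 kg.
Tool frame: the origin (TCP) lies midway between the tips of the shut fingers; the grasp point (between the pads) lies 19 mm behind it (env.grasp_offset is the distance from the TCP to the grasp point, in m); z points along the fingers, y is the line along which they close (so a half turn about z gives the same grasp; the last joint's range is limited). The gripper opens to 85 mm and grips with 20 to 120 N. Pads are 22 mm wide; open, the fingers measure 114 mm over their backs; the gripper's body (76 mm by 85 mm) begins 54 mm behind the grasp point. The pads swing forward as they close: fully open they stand 13 mm farther back than shut.
Start: joints at [58.149, 14.043, 89.255, -0, 76.702, -9.975], TCP at [0.242, 0.603, 0.204] pointing down, gripper open.
Joint ranges: [-179.41, 179.41], [-58.25, 129.5], [7.25, 145.43], [-54.29, 234.29], [11.92, 165.04], [-157.13, 157.13]. Speed limits (degrees/s): [147.25, 147.25, 180, 180, 180, 180].

INTERFACE

Orientations are given as a 3x3 rotation matrix whose columns are the frame's x, y, z axes.
In Python, from plant import env, telemetry, grab_frame, get_calibration gives the robot as it stands. Calls block until the motion is done:
- env.move_to(position, orientation): joint-space move of the TCP to a pose.
- env.movel(position, rotation=None, velocity=0.15, contact_N=None): straight line of the TCP; rotation=None keeps the orientation; velocity is the mean speed in m/s. With contact_N (N) it stops when the force on the tool has changed by that much, and returns True; else False.
- env.move_j(angles): joint-space move.
- env.release() and env.close(grasp_force=None): open the fingers fully, or close them until they stop; grasp_force is the grip in N (None keeps the last).
- env.hold(seconds).
- env.ik(position, orientation): joint angles nearest the present ones, or None.
- telemetry.read_state(): the state.
- grab_frame(name): name is "side" or "top"; returns (picture, depth): 480x640x3 uint8, blue, green, red; 480x640 float32, m along the optical axis (not along the pixel's ray), 0 where there is no reading.
- get_calibration(name): a dict with "camera_matrix" (3x3 intrinsics, pixels), "k1" (the pictures are not rectified: a ray, as slopes to the right and down, at radius r is drawn at 1 + k1 r^2 times it, then the intrinsics apply), "position" and "attitude" of the camera in the world. Camera axes: x right, y down, z forward; pixel columns grow to the right and rows downward; lengths in m; the calibration is good to about 2 mm. A picture is of the moment at which its call begins. get_calibration takes no time and is no camera call.
A pose or a line that the arm cannot do raises env.PlanningError and nothing moves.
- env.sign_off(): hands the job in; it is judged then, once.
The state is a dict: "time": time; "joint_positions": joint angles; "qd": joint speeds; "tau": joint torques, N m; "tool_pos": TCP position; "tcp_rot": TCP orientation; "ft_force": force on the tool from outside, world axes, zero at the start; "moment": the same for the moment, N m; "width": finger opening in m; "finger_force": force on a finger pad.
Only numpy, scipy, OpenCV 4.12 (cv2) and the standard library are available. Lean on these libraries where they do the work, as an engineer would, in place of code of your own. Each camera call takes 0.05 s, during which the arm holds its last target. There are 200 camera calls.

## Working session

There is one attempt and no reset: what is moved stays moved. The work goes in short steps, each a Python script; the robot and the scene stay as the last script left them, time stands still between calls to the robot, and variables do not carry over. Pictures are saved under pics/ and viewed, at most 10 in all, crops included, and the job is handed in when it is done.

```bash
mkdir -p pics; ls; python3 - <<'E'
from plant import env, telemetry, grab_frame, get_calibration
import cv2,numpy as np
for n in("top","side"):
    p,d=grab_frame(n); cv2.imwrite(f"pics/{n}0.png",p); np.savez(f"{n}0.npz",p=p,d=d); c=get_calibration(n); print(n,c)
E
```

```text
pics
top {'camera_matrix': array([[607.65639781,   0.        , 323.03578344],
       [  0.        , 607.65639781, 231.89909192],
       [  0.        ,   0.        ,   1.        ]]), 'k1': -0.17270376302713744, 'position': array([ 0.38894157, -0.00306995,  1.30519466]), 'attitude': array([[-0.00289623, -0.99624201,  0.08656482],
       [-0.99997001,  0.00226351, -0.00740644],
       [ 0.00718266, -0.08658368, -0.99621869]])}
side {'camera_matrix': array([[433.82117054,   0.        , 319.16795197],
       [  0.        , 433.82117054, 246.84491435],
       [  0.        ,   0.        ,   1.        ]]), 'k1': -0.06425551309532203, 'position': array([ 0.25649389, -0.55311726,  0.80742744]), 'attitude': array([[ 0.9040508 , -0.32925457,  0.27255015],
       [-0.42708448, -0.72130374,  0.54527036],
       [ 0.01705869, -0.60935404, -0.79271474]])}
```

View pics/top0.png

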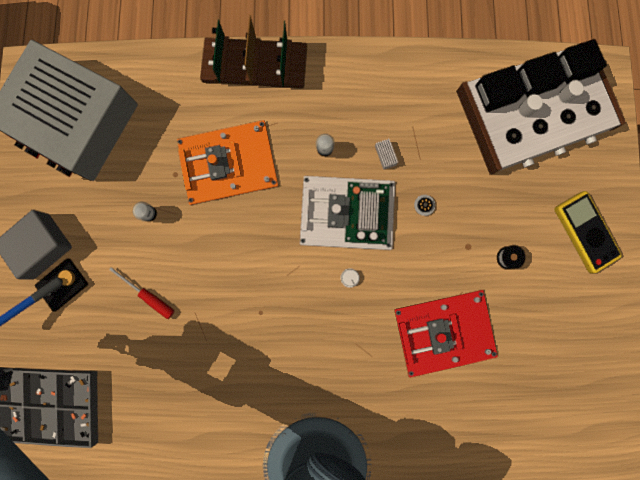

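View pics/side0.png

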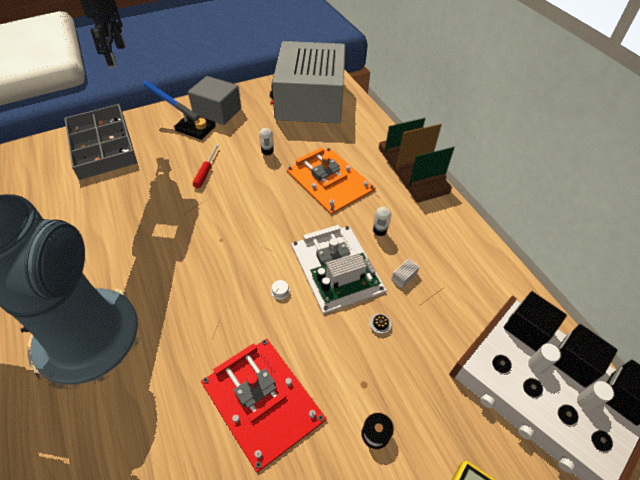

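The top view shows three candidates: an orange holder (228,162), a red one (446,333) and the white/aluminium one (348,213). Only the white one carries the green board and the large finned heatsink (369,211), with its knob at about (337,209). The spare sink (387,153) has no board. The job is the white one; next I confirm it in a crop and measure it.

```bash
cat >h.py <<'E'
import numpy as np,cv2
from plant import env, telemetry, grab_frame, get_calibration
def rays(n,uv):
    c=get_calibration(n);K=c["camera_matrix"]
    s=cv2.undistortPoints(np.float64(uv).reshape(-1,1,2),K,np.array([c["k1"],0,0,0])).reshape(-1,2)
    return c["position"],np.c_[s,np.ones(len(s))],c["attitude"]
def onplane(n,uv,z):
    o,r,R=rays(n,uv);w=r@R.T;return o+w*((z-o[2])/w[:,2])[:,None]
def cloud(n,d):
    v,u=np.mgrid[:480,:640];o,r,R=rays(n,np.c_[u.ravel(),v.ravel()])
    return (o+(r*d.reshape(-1,1))@R.T).reshape(480,640,3)
E
python3 - <<'E'
from h import *
f=np.load("top0.npz");p,d=f["p"],f["d"];P=cloud("top",d)
hsv=cv2.cvtColor(p,cv2.COLOR_BGR2HSV)
roi=np.zeros((480,640),np.uint8);roi[165:262,285:410]=1
m=((hsv[...,1]<45)&(hsv[...,2]>120)|((P[...,2]>.018)&(P[...,2]<.09)))&(roi>0)
m=cv2.morphologyEx(m.astype(np.uint8),cv2.MORPH_CLOSE,np.ones((5,5)))
c=max(cv2.findContours(m,0,2)[0],key=cv2.contourArea)
pl=onplane("top",c.reshape(-1,2),.010)[:,:2]
r=cv2.minAreaRect((pl*1000).astype(np.float32));print("plate",r);print(cv2.boxPoints(r).round(1))
for name,lo,hi,rr in(("sink",.055,.09,(355,385,185,240)),("knob",.055,.09,(322,350,195,225))):
    q=np.zeros_like(m);u0,u1,v0,v1=rr;q[v0:v1,u0:u1]=((P[...,2]>lo)&(P[...,2]<hi))[v0:v1,u0:u1]
    q=max(cv2.findContours(q,0,1)[0],key=cv2.contourArea);M=np.zeros_like(m);cv2.drawContours(M,[q],-1,1,-1)
    z=np.median(P[M>0][:,2]);zz={"sink":.070,"knob":.067}[name]
    X=onplane("top",q.reshape(-1,2),zz)[:,:2]*1000
    print(name,M.sum(),z,cv2.minAreaRect(X.astype(np.float32)),cv2.boundingRect(q))
print("plate depth z",np.median(P[225:245,305:340,2]))
# tall stuff near
q=((P[...,2]>.02)&(P[...,2]<.12)).astype(np.uint8)
for c2 in cv2.findContours(q,0,2)[0]:
    if cv2.contourArea(c2)>60:
        M=np.zeros_like(m);cv2.drawContours(M,[c2],-1,1,-1);X=P[(M>0)&(q>0)]
        print(cv2.boundingRect(c2),X.mean(0).round(3),X[:,2].max().round(3))
o=p.copy();cv2.drawContours(o,[c],-1,(0,0,255),1)
o=np.hstack([cv2.resize(p[165:262,285:410],None,fx=3.2,fy=3.2,interpolation=2),cv2.resize(o[165:262,285:410],None,fx=3.2,fy=3.2,interpolation=0)])
cv2.imwrite("pics/crop.png",o)
E
```

```text
plate ((543.483642578125, -64.86991882324219), (195.97206115722656, 148.1431884765625), 86.3366928100586)
[[ 463.3 -157.9]
 [ 611.1 -167.4]
 [ 623.7   28.2]
 [ 475.8   37.6]]
sink 180 0.06862301049001973 ((540.5287475585938, -115.70280456542969), (14.479817390441895, 76.61531066894531), 86.56793212890625) (369, 192, 9, 38)
knob 71 0.06587403675002568 ((545.2266235351562, -39.548152923583984), (18.95081329345703, 17.52614974975586), 44.62037658691406) (332, 204, 10, 10)
plate depth z 0.01009406159356141
(281, 432, 73, 48) [0.055 0.007 0.064] 0.12
(0, 369, 96, 79) [0.118 0.567 0.035] 0.052
(399, 322, 15, 43) [ 0.267 -0.187  0.027] 0.035
(423, 314, 38, 41) [ 0.282 -0.261  0.034] 0.073
(138, 288, 35, 30) [0.35  0.345 0.024] 0.032
(343, 271, 15, 15) [ 0.402 -0.067  0.022] 0.026
(0, 258, 85, 68) [0.373 0.577 0.05 ] 0.109
(502, 245, 23, 25) [ 0.445 -0.416  0.041] 0.049
(0, 209, 69, 71) [0.47  0.604 0.077] 0.093
(132, 201, 24, 21) [0.539 0.359 0.07 ] 0.089
(557, 191, 65, 83) [ 0.499 -0.593  0.036] 0.05
(302, 188, 11, 42) [0.55  0.024 0.027] 0.036
(322, 181, 67, 63) [ 0.541 -0.092  0.036] 0.077
(56, 165, 16, 12) [0.63  0.543 0.064] 0.12
(178, 148, 15, 43) [0.635 0.285 0.028] 0.035
(24, 147, 16, 12) [0.671 0.619 0.064] 0.119
(201, 142, 38, 38) [0.651 0.209 0.034] 0.072
(376, 139, 22, 28) [ 0.67  -0.149  0.028] 0.037
(316, 134, 18, 22) [ 0.678 -0.016  0.073] 0.09
(73, 89, 63, 92) [0.701 0.447 0.072] 0.12
(458, 48, 168, 125) [ 0.75  -0.485  0.064] 0.12
(200, 19, 107, 68) [0.876 0.139 0.04 ] 0.12
```

View pics/crop.png

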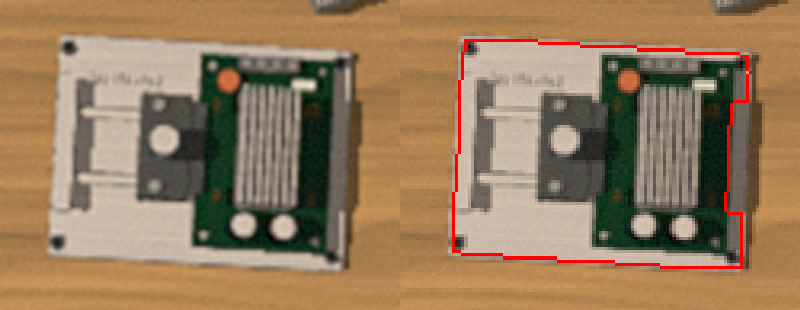

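The crop confirms it: aluminium plate, green board under the large sink (crop about 268,147), dark jaw and light knob (164,140), and the jaw's track running left to the end bar. The sizes match: plate 196x148 mm, sink length 76.6 mm, knob 19 mm, and heights within 1.5 mm. Next I refine the sink and plan the motions.

```bash
cat >>h.py <<'E'
a=np.radians(3.55);hy=np.array([np.sin(a),np.cos(a),0]);hx=np.array([np.cos(a),-np.sin(a),0])
def down(y): z=np.array([0,0,-1.]);return np.c_[np.cross(y,z),y,z]
G=env.grasp_offset
E
python3 - <<'E'
from h import *
f=np.load("top0.npz");p,d=f["p"],f["d"]
hsv=cv2.cvtColor(p,cv2.COLOR_BGR2HSV)
m=np.zeros((480,640),np.uint8);s=hsv[187:233,354:384];m[187:233,354:384]=((s[...,1]<70)&(s[...,2]>90))
m=cv2.morphologyEx(m,cv2.MORPH_CLOSE,np.ones((3,3)));m=cv2.morphologyEx(m,cv2.MORPH_OPEN,np.ones((7,7)))
c=max(cv2.findContours(m,0,1)[0],key=cv2.contourArea)
print(cv2.boundingRect(c),cv2.minAreaRect((onplane("top",c.reshape(-1,2),.07)[:,:2]*1000).astype(np.float32)),onplane("top",[[369,211]],.07))
print("G",G)
K=np.array([.5452,-.0395,0])
for y in(hx,-hx,hy,-hy):
  for z in(.055,.2):
    print(y.round(2),z,env.ik(K+[0,0,z],down(y)))
E
```

```text
(358, 192, 21, 38) ((540.2863159179688, -104.98243713378906), (39.75291061401367, 78.66909790039062), 86.50895690917969) [[ 0.53906494 -0.10661251  0.07      ]]
G 0.0187
[ 1.   -0.06  0.  ] 0.055 [-1.60313130e+01  1.10683799e+01  1.09791888e+02 -2.54444375e-14
  5.91397319e+01 -1.24813130e+01]
[ 1.   -0.06  0.  ] 0.2 [-1.60313130e+01  3.70264889e-01  1.04654567e+02 -2.54444375e-14
  7.49751681e+01 -1.24813130e+01]
[-1.    0.06 -0.  ] 0.055 None
[-1.    0.06 -0.  ] 0.2 None
[0.06 1.   0.  ] 0.055 [-1.60313130e+01  1.10683799e+01  1.09791888e+02 -2.54444375e-14
  5.91397319e+01 -1.02481313e+02]
[0.06 1.   0.  ] 0.2 [-1.60313130e+01  3.70264889e-01  1.04654567e+02 -2.54444375e-14
  7.49751681e+01 -1.02481313e+02]
[-0.06 -1.   -0.  ] 0.055 [-1.60313130e+01  1.10683799e+01  1.09791888e+02 -2.54444375e-14
  5.91397319e+01  7.75186870e+01]
[-0.06 -1.   -0.  ] 0.2 [-1.60313130e+01  3.70264889e-01  1.04654567e+02 -2.54444375e-14
  7.49751681e+01  7.75186870e+01]
```

Everything agrees: sink centre (540.3, -105.0) mm, holder origin from the plate (540.9, -105.8) mm, and the knob 66 mm along +y, so the jaw is about 2 mm open. Starting on the jaw.

```bash
python3 - <<'E'
from h import *
K=np.array([.5452,-.0395,0]);R=down(hx)
st=telemetry.read_state
env.move_to(K+[0,0,.17],R)
print(env.movel(K+[0,0,.038],velocity=.08,contact_N=10),st()["tool_pos"],st()["time"])
env.close(35);s=st();print(s["width"],s["finger_force"],s["ft_force"])
t=env.movel(K+hy*.052+[0,0,.038],velocity=.03,contact_N=14)
s=st();print(t,((s["tool_pos"]-K)@hy),s["tool_pos"],s["ft_force"],s["width"],s["time"])
p,d=grab_frame("top");cv2.imwrite("pics/t1.png",cv2.resize(p[145:275,260:430],None,fx=4,fy=4))
p,d=grab_frame("side");cv2.imwrite("pics/s1.png",cv2.resize(p[190:330,260:420],None,fx=4,fy=4))
E
```

```text
False [ 0.54562059 -0.03961615  0.03852586] 4.425
0.014068928696271299 34.114747303538024 [ 2.67148534  1.31357139 -0.12055086]
True 0.041660668356672946 [0.54830294 0.00204826 0.03822927] [-0.35316336 -1.89399458  2.31056032] 0.013908689797637886 6.4167
```

View pics/s1.png

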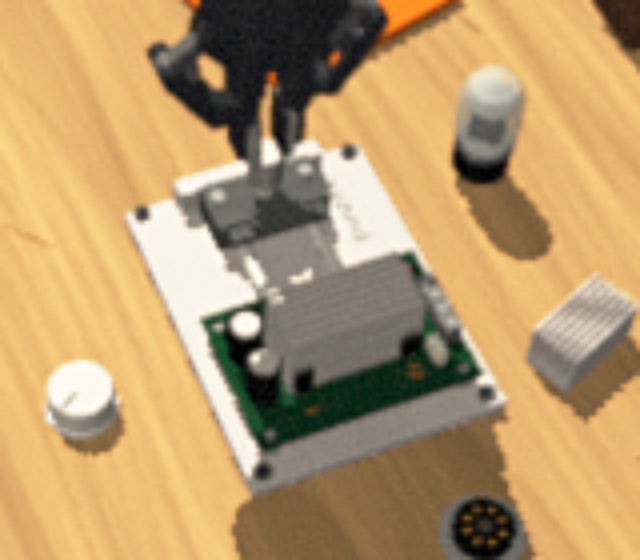

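The side crop shows the jaw back by the end bar, with the board clear of the lip and still seated. I push once more to confirm the end stop.

```bash
python3 - <<'E'
from h import *
K=np.array([.5452,-.0395,0]);R=down(hx)
st=telemetry.read_state
t=env.movel(K+hy*.052+[0,0,.038],velocity=.02,contact_N=20)
s=st();print(t,((s["tool_pos"]-K)@hy),s["ft_force"],s["width"])
env.release();env.hold(.3)
s=st();print(s["tool_pos"],s["ft_force"]);K2=np.r_[s["tool_pos"][:2],0]
env.movel(K2+[0,0,.17],velocity=.12)
O=np.array([.5405,-.1053,0]);env.move_to(O+[0,0,.17],down(-hy))
p,d=grab_frame("top")
for n in("top","side"):
    p,d=grab_frame(n);np.savez(n+"1.npz",p=p,d=d)
    cv2.imwrite(f"pics/{n}2.png",cv2.resize(p[165:275,260:430] if n=="top" else p[190:330,260:420],None,fx=4,fy=4))
print(st()["time"],st()["joint_positions"])
E
```

```text
True 0.04143879353915597 [-0.36396646 -3.79519135  3.53777662] 0.013906619348564212
[0.54853687 0.00187977 0.03813246] [-0.11481839 -0.29431128  0.32144108]
10.5 [-2.27917483e+01  2.67334761e+00  1.05582759e+02  1.79681398e-03
  7.17546816e+01  7.07057913e+01]
```

View pics/side2.png

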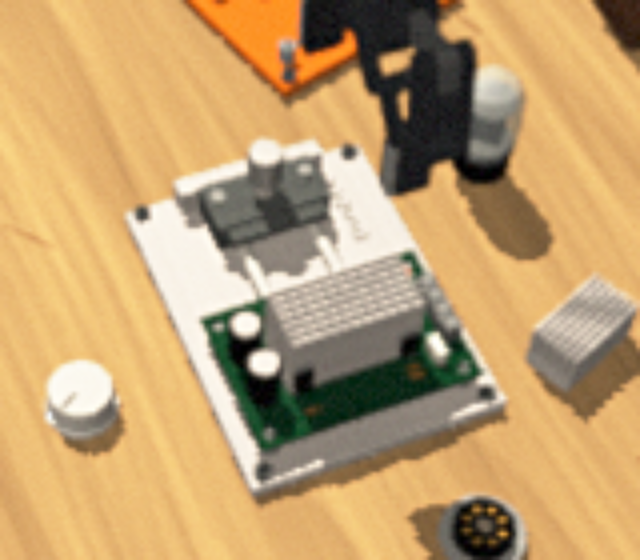

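View pics/top2.png

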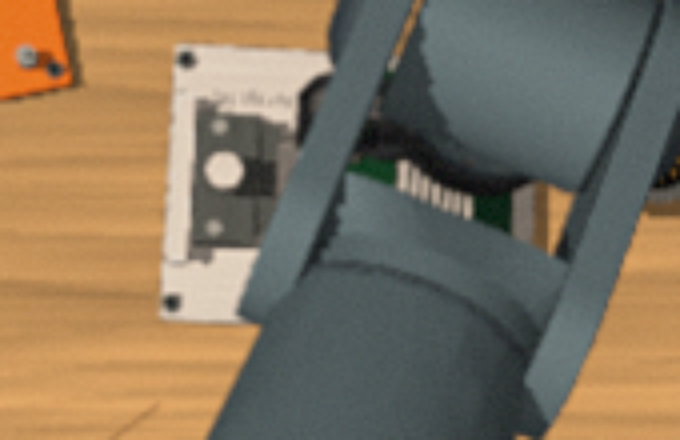

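The jaw block now rests against the end bar (top crop: knob 224,170, no gap to the bar), and it stopped at the same place twice. The module sits undisturbed. Grasping it now.

```bash
python3 - <<'E'
from h import *
st=telemetry.read_state
print(onplane("top",[[316,207.5]],.067)-np.array([.5452,-.0395,.067]))
O=np.array([.5406,-.1055,0])
env.movel(O+[0,0,.17],velocity=.1)
t=env.movel(O+[0,0,.033],velocity=.07,contact_N=8)
s=st();print(t,s["tool_pos"],s["ft_force"])
if not t:
    env.close(20);s=st();print(s["width"],s["finger_force"],s["ft_force"],s["moment"])
    env.close(60);s=st();print(s["width"],s["finger_force"],s["ft_force"],s["tool_pos"],s["time"])
p,d=grab_frame("side");cv2.imwrite("pics/s3.png",cv2.resize(p[190:330,260:420],None,fx=4,fy=4))
E
```

```text
[[ 1.64535504e-03  4.15238243e-02 -5.55111512e-17]]
False [ 0.54090707 -0.10561401  0.03339861] [ 0.7158232  -0.01635783 -0.57791157]
0.03544712635649642 22.416548430919647 [-0.65789057 -2.46842707  0.96472934] [-0.47983046  0.11755716  0.01643462]
0.03407630793078846 60.05229949951172 [-2.21467019 -3.44748785  3.89268616] [ 0.54103254 -0.10608193  0.03355505] 13.5833
```

View pics/s3.png

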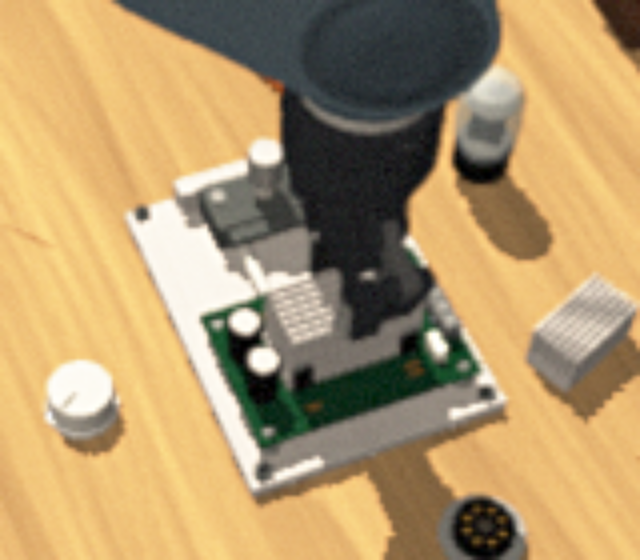

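The fingers hold the sink near its middle (crop 370,310) at a 34–35 mm opening. Module level and seated. Lifting slowly.

```bash
python3 - <<'E'
from h import *
st=telemetry.read_state
s=st();p=s["tool_pos"].copy()
for dz in(.012,.045,.10):
    env.movel(p+[0,0,dz],velocity=.03);s=st();print(s["tool_pos"]-p,s["width"],s["finger_force"],s["ft_force"],s["moment"])
env.hold(.5);s=st();print(s["time"],s["ft_force"],s["finger_force"])
q,d=grab_frame("side");np.savez("side4.npz",p=q,d=d)
cv2.imwrite("pics/s4.png",cv2.resize(q[130:330,230:450],None,fx=3,fy=3))
E
```

```text
[-0.00045061  0.00060009  0.01157916] 0.03410207960436637 60.64345121383667 [ 0.769809    0.728881   -2.75725761] [0.00706255 0.02090225 0.00310309]
[-2.16733620e-04  9.30650339e-05  4.47036733e-02] 0.034019328690575924 60.64453125 [ 0.13295449 -0.06406583 -3.19641053] [-0.01124738 -0.03250839 -0.0108795 ]
[-1.34192208e-04  5.75072955e-05  9.98060514e-02] 0.033959301356565 60.64328670501709 [-1.01905182  0.04369633 -2.53013918] [ 0.00399633  0.01091005 -0.02227761]
17.9333 [-0.5312718  -0.38676375 -2.85803359] 60.6450891494751
```

View pics/s4.png

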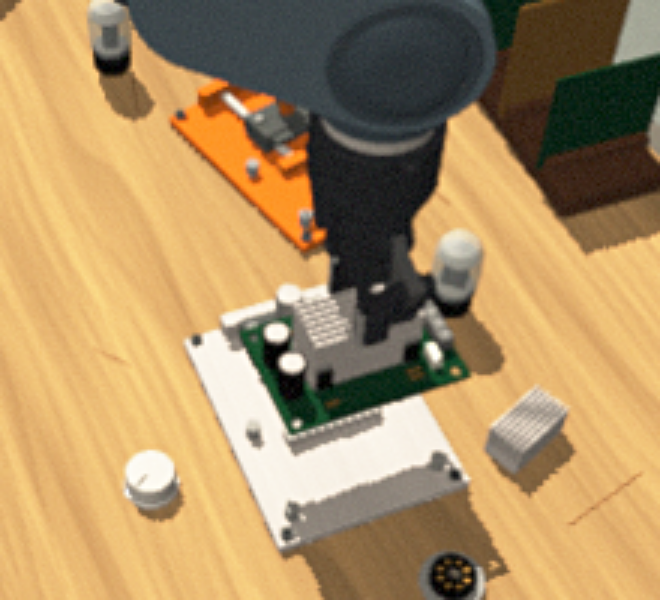

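The module hangs level above the empty rests, with the jaw back at the bar and the bystanders in place. I check the tilt from the depth of the green board, then hand in.

```bash
python3 - <<'E'
from h import *
f=np.load("side4.npz");p,d=f["p"],f["d"];P=cloud("side",d)
h=cv2.cvtColor(p,cv2.COLOR_BGR2HSV);m=(h[...,0]>50)&(h[...,0]<90)&(h[...,1]>120)&(d>0)
m[:225]=0;m[280:]=0;m[:,:300]=0;m[:,400:]=0
X=P[m];X=X[abs(X[:,2]-np.median(X[:,2]))<.008]
A=np.c_[X[:,:2],np.ones(len(X))];c=np.linalg.lstsq(A,X[:,2],rcond=None)[0]
tilt=np.hypot(*c[:2]);print(len(X),np.median(X[:,2]),c,tilt)
s=telemetry.read_state();print(abs(s["qd"]).max(),s["width"],s["finger_force"])
if tilt<.07 and abs(np.median(X[:,2])-.124)<.01: print(env.sign_off())
E
```

```text
617 0.12377883478550877 [-0.00190235 -0.00231554  0.12453332] 0.00299677404732942
0.055225377871489255 0.034222882797625455 60.643898248672485
the job is handed in; nothing more can be done
None
```

The job is handed in at about 18 s of the 48 s allowed: the jaw is back at its end stop, and the module is held still about 10 cm above its rests, level to about 0.003 rad, with no other object seen to move.

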